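# Hang the specimen carrier in the cleaning tank

## Task

Hang the small specimen carrier with the yellow grip block inside the empty cleaning tank: its bent yellow lip goes over the blue rail on the tank's front wall and drops fully down into the rail's notch, basket inside the tank and lip outside. The notch is a close fit and has to be found by eye or by feel, sliding gently along the rail; do not press or knock the tank hard. Then let go, and leave the other things on the bench where they are.

Things in the scene. Friction and masses are not known exactly. Their poses are not given: they have to be found in the camera images.
- tank: Empty fixed steel tank in a low white casing. Origin: on the bench under the middle of the front wall (long, nearest the robot); x points into the tank, y along that wall, z up. Front wall: x -2.5 to 2.5, y -140 to 140 mm, steel top 105 mm up. Inside: 170 mm in x, floor 8 mm up. Casing: 15 mm thick outside the walls, 70 mm high.
- wall_mid (a point): Point 125 mm above the tank's origin, axes as the tank's, level with the top of the blue rail that is clamped fast on the front wall, 5 mm thick (x -2.5 to 2.5), 214 mm long. At its own middle is its one notch, 34 wide, 10 deep, white floor. The rail was placed by hand: its notch centre is anywhere from y -25 to 25 mm and is not reported. Rail always covers y -82 to 82.
- carrier: Loose carrier, 0.2 to 0.4 kg, upright on the bench. Origin: under the basket's centre, z up. Aluminium basket 50 (x) by 60 mm (y), two black specimens fixed in it, back plate at x -25 to -22, 85 high. Hung, its x, y axes point as the tank's, basket inside, lip outside. Origin is 36 mm above the bench when fully home in the notch, 46 mm on top of the rail.
- carrier_seat (a point): Middle of the lip's slot, under the yellow top plate, at (-29.5, 0, 79) mm on the carrier; this point rests on the rail or notch floor. Top plate and lip are 30 mm wide (y), plate 6 thick. Slot is open below, 9 mm wide: x -34 (lip) to -25 (back plate). Lip goes down to z 61, then flares out to z 53, x -42 mm.
- carrier_grip (a point): Centre of the yellow grip block, at (-8, 0, 124) mm on the carrier, axes as the carrier's. Block 24 (x) by 28 (y) by 30 mm high, on a 14 mm square neck, 24 mm long, above the top plate. Can be gripped from above across x or y; nearly over the centre of mass. The carrier slides on the rail with friction 0.5 to 0.7.
- test_block: Bystander: loose bright steel disc, 60 mm across, 16 mm high; origin under its centre. Leave alone.
- anvil: Bystander: loose dark steel anvil, turned, foot 56 mm across, 48 mm high; origin under its centre. Leave alone.
- oil_bottle: Bystander: loose amber bottle, 48 mm across, 100 mm high; origin under its centre. Leave alone.
- indenter_case: Bystander: loose black case, 90 by 130 by 35 mm high; origin under its centre. Leave alone.
- vee_block: Bystander: loose steel block with a channel, 50 by 40 by 32 mm high; origin under its centre. Leave alone.
- driver: Bystander: loose screwdriver lying flat, 170 mm long, near the robot; origin under its centre. Leave alone.
- spanner: Bystander: loose spanner lying flat, 160 mm long, near the robot; origin under its centre. Leave alone.
Mind the look-alikes: they are no part of the job. What is shaped like the carrier but purple is not meant.

How it is judged:
On the way, in this order (a step that is already met when the one before it is completed fails the run):
1. the carrier is lifted clear, as high as the tank wall (height (world z) of carrier above 0.1 m), for 0.1 s.
2. the lip is over the rail: its slot straddles the rail, below the rail's top edge (z of carrier_seat in the frame of tank between 0.11 and 0.135 m and x of carrier_seat in the frame of tank between -0.006 and 0.006 m and y of carrier_seat in the frame of tank between -0.1 and 0.1 m), for 0.1 s.
At the end, for the whole second after the job is handed in: The carrier hangs at rest, released, basket inside the tank and lip outside: seat point 111 to 118.5 mm above the bench (115 is home, 125 on top of the rail), within 6 mm of the front wall's mid-plane and 32 mm of its middle along y; upright and lined up with the wall within 0.12 rad (z of carrier_seat in the frame of tank between 0.111 and 0.1185 m and x of carrier_seat in the frame of tank between -0.006 and 0.006 m and y of carrier_seat in the frame of tank between -0.032 and 0.032 m and angle between carrier's own z axis and vertical below 0.12 rad and angle between the y axis of carrier and the y axis of tank, either way round below 0.12 rad and x of carrier in the frame of tank above 0.01 m and contact force between carrier and tank above 0.5 N and linear speed of carrier below 0.02 m/s); the robot touches nothing.
It fails at once if the tank or its rail is pressed or struck with more than 30 N (contact force between tank and anything else above 30 N).
It fails at once if the carrier is tipped over (more than 0.6 rad) (angle between carrier's own z axis and vertical above 0.6 rad).
It fails at once if another thing on the bench is moved more than 30 mm (distance of any of test_block, anvil, oil_bottle, indenter_case, vee_block, driver, spanner from where it was at the start of the episode above 0.03 m).
It also fails if it takes over 51 s, if anything falls off the work surface, if the arm or the gripper's body presses on something with over 40 N, if the wrist force passes 120 N, or if a joint passes its speed limit or range.

## Robot

A 6-joint arm with a two-finger parallel gripper is mounted at the origin on the work surface. World frame = base frame: x ahead of the robot, y to its left, z up, the work surface at z = 0. Lengths are in m, angles in rad, forces in N, time in s.
With the tool pointing down it reaches from about 0.375 to 0.9 m from the base axis. Payload 3.1 kg.
Tool frame: the origin (TCP) lies at the very end of the fingers, on their centre line; the grasp point (between the pads) lies r.pinch_z behind it (r.pinch_z is the distance from the TCP to the grasp point, in m); z points along the fingers, y is the direction in which the jaws open and shut (so a half turn about z gives the same grasp; the last joint's range is limited). The gripper opens to 85 mm and grips with 20 to 120 N. Pads are 22 mm wide; open, the fingers measure 114 mm over their backs; the gripper's body (76 mm by 85 mm) begins 54 mm behind the grasp point. The pads swing forward as they close: fully open they stand 13 mm farther back than shut.
Start: joints at [-1.3, 0.527, 1.433, -0, 1.181, -0.178], TCP at [0.271, -0.563, 0.231] pointing down, gripper open.
Joint ranges: [-3.08, 3.08], [-0.75, 2.2], [0.22, 2.44], [-1.43, 4.57], [0, 2.65], [-2.85, 2.85]. Speed limits (rad/s): [2.79, 2.79, 3.14, 3.14, 3.14, 3.14].

## Interface

Orientations are given as a unit quaternion [x, y, z, w].
In Python, from bench import telemetry, get_image, calibration, r gives the robot as it stands. The module is installed in compiled form; this text tells all that it offers.
- The arm moves only by the tool drive_tool, never from a script. Its argument "series" is a list that holds one entry, the list of rows, each a list of 4 numbers: the shift along the tool's x, y, z in m, then the turn about the tool's z in degrees. In form: [[[dx, dy, dz, roll], ...]]. A call has 1 to 10 rows; each row shifts and turns the commanded pose from where the row before left it, along the tool's axes as they then stand; what a row does not reach is not made up. A row lasts 1/12 s, in which the tool goes at most 41.7 mm and 7.16 degrees, less where a joint would pass 70% of its speed; a pose out of reach is approached as far as the arm can. A call with a gripper value outside its range is refused whole. "claw" is the finger opening in m, from 0 to 0.0854, set as the call begins (left out, the last holds). The fingers move at their own pace and stop on an object; the grip force is fixed at half the most. Time passes only in rows, so rows that do not move let the fingers close. It gives the time, the measured TCP pose, the force and the opening at its end, in the units of the state.
- telemetry.sense(): the state, without advancing time (a new reading comes with each control period).
- get_image(name): name is "scene" or "top"; returns (picture, depth): 420x560x3 uint8, blue, green, red; 420x560 float32, m along the optical axis (not along the pixel's ray), 0 where there is no reading.
- calibration(name): a dict with "fx", "fy", "cx", "cy" (pixels), "R" (3x3) and "t" (3): a world point X has camera coordinates R X + t. Camera axes: x right, y down, z forward; pixel columns grow to the right and rows downward; lengths in m; the calibration is good to about 2 mm. A picture is of the moment at which its call begins. calibration takes no time and is no camera call.
- r.close_job(): hands the job in, once; it reports no verdict.
The state is a dict: "time_s": time; "joint_pos": joint angles; "qd": joint speeds; "effort": joint torques, N m; "eef_pos": TCP position; "tcp_rot": TCP orientation; "force": force on the tool from outside, world axes, zero at the start; "moment": the same for the moment, N m; "width": finger opening in m.
Only numpy, scipy, OpenCV 4.12 (cv2) and the standard library are available. Lean on these libraries where they do the work, as an engineer would, in place of code of your own. Each camera call takes 0.05 s, during which the arm holds its last target. There are 200 camera calls.

## Working session

There is one attempt and no reset: what is moved stays moved. The work goes in short steps, Python scripts to look and compute and a tool call to move; the robot and the scene stay as the last step left them, time stands still between calls to the robot, and variables do not carry over. Pictures are saved under pics/ and viewed, about 8 in all and at most 12, crops included, and the job is handed in when it is done.

Besides the shell and the picture viewer there is one more tool, called after ">>>" by a JSON object that holds its "api" and its "payload", one argument or row to a line. drive_tool: Moves the arm, as the interface text tells. Its arguments: {"type":"object","properties":{"series":{"type":"array"},"claw":{"type":"number"}},"required":["series"]}

```bash
mkdir -p pics; ls; cat > h.py <<'E'
import numpy as np, cv2
from bench import telemetry, get_image, calibration, r
def cam(name):
    c=calibration(name); K=np.array([[c['fx'],0,c['cx']],[0,c['fy'],c['cy']],[0,0,1]]); return K,np.array(c['R']),np.array(c['t'])
def ray(name,uv,z):
    K,R,t=cam(name); uv=np.atleast_2d(uv).astype(float)
    d=(R.T@np.linalg.inv(K)@np.c_[uv,np.ones(len(uv))].T).T; o=-R.T@t
    return o+d*((z-o[2])/d[:,2])[:,None]
def proj(name,X):
    K,R,t=cam(name); p=(K@(R@np.atleast_2d(X).T+t[:,None])).T; return p[:,:2]/p[:,2:]
def cloud(name,depth):
    K,R,t=cam(name); v,u=np.mgrid[:depth.shape[0],:depth.shape[1]]
    p=np.stack([(u-K[0,2])/K[0,0]*depth,(v-K[1,2])/K[1,1]*depth,depth],-1)
    return (p-t)@R
def snap(name,tag):
    im,d=get_image(name); cv2.imwrite(f'pics/{tag}.png',im); np.savez(f'pics/{tag}.npz',im=im,d=d); return im,d
E
python3 - <<'E'
from h import *
print(telemetry.sense(), r.pinch_z)
for n in('scene','top'):
    im,d=snap(n,n+'0'); print(n,cam(n))
a=cv2.imread('pics/scene0.png');b=cv2.imread('pics/top0.png')
cv2.imwrite('pics/s0.png',cv2.resize(a,(800,600)));cv2.imwrite('pics/t0.png',cv2.resize(b,(800,600)))
E
```

```text
pics
{'time_s': 0.0, 'joint_pos': array([-1.30051003e+00,  5.28482180e-01,  1.43392706e+00,  7.23946076e-06,
        1.18139024e+00, -1.78518434e-01]), 'qd': array([ 0.00013708, -0.00077104, -0.00015536,  0.00115883,  0.00076306,
        0.00071893]), 'effort': array([ 4.95109634e-04, -4.42341721e+01, -1.78028458e+01, -2.42283986e-04,
        8.62817484e-03, -1.01950610e-05]), 'eef_pos': array([ 0.2710013 , -0.56238329,  0.23031591]), 'tcp_rot': array([ 9.74926982e-01,  2.22522274e-01, -4.72674565e-05, -1.10240497e-03]), 'force': array([-0.46949569, -0.10510822,  1.04206815]), 'moment': array([ 0.04668241,  0.0296417 , -0.02327114]), 'width': 0.0855177120617207} 0.0187
scene (array([[535.5893599 ,   0.        , 282.81289854],
       [  0.        , 535.5893599 , 212.18692357],
       [  0.        ,   0.        ,   1.        ]]), array([[ 0.51269947,  0.85849483,  0.01121924],
       [ 0.73778341, -0.43385128, -0.51715443],
       [-0.43910692,  0.27342217, -0.85581857]]), array([-0.1796677 , -0.3766148 ,  1.67622435]))
top (array([[504.10847126,   0.        , 284.12821322],
       [  0.        , 504.10847126, 209.52357175],
       [  0.        ,   0.        ,   1.        ]]), array([[ 0.01392611, -0.99989873,  0.0029309 ],
       [-0.99284019, -0.01417546, -0.11860616],
       [ 0.1186357 , -0.00125819, -0.99293705]]), array([-0.13729713,  0.54826983,  1.48667742]))
```

View pics/s0.png

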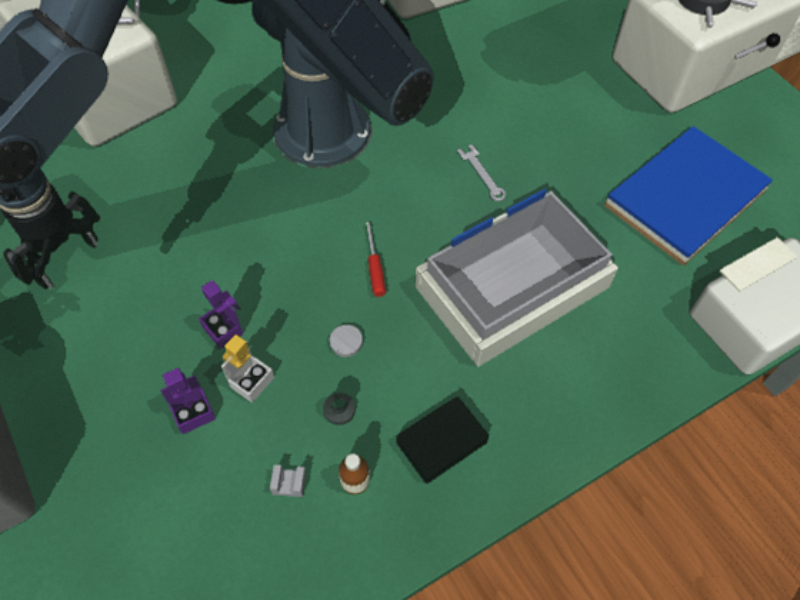

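View pics/t0.png

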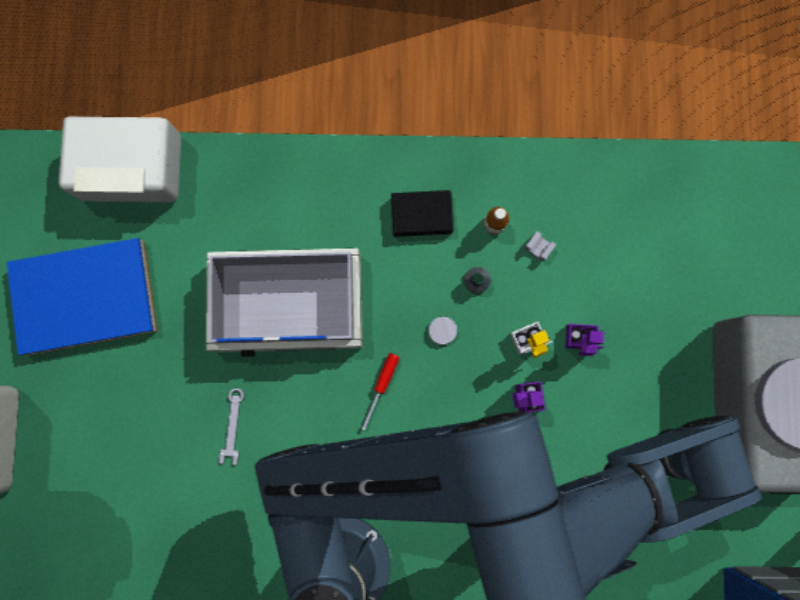

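Candidates in the top view (800x600 pixels): yellow block on a white basket at (532,340), purple copy at (585,340), purple copy at (530,397). The one at (532,340), scene (243,368), fits because only it has the yellow grip block. The rail is the blue strip at top (287,340), with the white notch near scene (500,218). Next I measure and check an enlarged crop.

```bash
python3 - <<'E'
from h import *
def load(n): 
    f=np.load(f'pics/{n}0.npz'); return f['im'],f['d']
for n in('top','scene'):
    im,d=load(n); P=cloud(n,d); hsv=cv2.cvtColor(im,cv2.COLOR_BGR2HSV)
    y=cv2.inRange(hsv,(18,120,90),(32,255,255))>0
    z=P[...,2]
    for nm,lo,hi in(('blocktop',.132,.146),('plate',.075,.092)):
        m=y&(z>lo)&(z<hi)&(d>0); q=P[m]
        if len(q)<5: print(n,nm,len(q));continue
        v,u=np.nonzero(m)
        rr=cv2.minAreaRect((ray(n,np.c_[u,v],.139 if nm=='blocktop' else .085)[:,:2]*1000).astype(np.float32))
        print(n,nm,len(q),'mean',q.mean(0).round(4),'rect',[np.round(x,1) for x in rr])
    m=y; print('all yellow px',m.sum(),np.argwhere(m).mean(0))
    # aluminium basket
    g=(hsv[...,1]<60)&(hsv[...,2]>60)&(z>0.01)&(z<.12)
    c=P[y&(z>.13)].mean(0)
    m=g&(np.hypot(P[...,0]-c[0],P[...,1]-c[1])<.09); q=P[m]
    print('basket',len(q),q.mean(0).round(4),[np.round(x,1) for x in cv2.minAreaRect((q[:,:2]*1000).astype(np.float32))],'zpct',np.percentile(q[:,2],[5,50,95]).round(3))
    # purple
    p=cv2.inRange(hsv,(125,80,30),(160,255,255))>0
    k,lab=cv2.connectedComponents((p).astype(np.uint8))
    for i in range(1,k):
        mm=(lab==i)
        if mm.sum()>100:
            t=mm&(z>.128); print('purple',mm.sum(),P[mm].min(0).round(3),P[mm].max(0).round(3),'grip',P[t].mean(0).round(3) if t.any() else None)
    # rail
    b=(cv2.inRange(hsv,(105,120,40),(125,255,255))>0)&(z>.1)&(z<.15)&(P[...,1]>.0)
    k,lab,st,ce=cv2.connectedComponentsWithStats(b.astype(np.uint8))
    for i in range(1,k):
        if st[i,4]>15:
            v,u=np.nonzero(lab==i); q=ray(n,np.c_[u,v],.125)
            dr=cv2.fitLine(q[:,:2].astype(np.float32)*1000,cv2.DIST_L2,0,.01,.01).ravel(); s=(q[:,:2]*1000-dr[2:])@dr[:2]
            print('rail',st[i],'line',dr.round(3),'ext',s.min().round(1),s.max().round(1), 'ends',(dr[2:]+s.min()*dr[:2]).round(1),(dr[2:]+s.max()*dr[:2]).round(1),'zmed',np.median(P[lab==i][:,2]).round(4))
a,_=load('scene'); b,_=load('top')
A=cv2.resize(a[180:310,95:225],(400,400),interpolation=cv2.INTER_CUBIC)
B=cv2.resize(b[205:300,340:435],(400,400),interpolation=cv2.INTER_CUBIC)
C=cv2.resize(a[120:200,290:450],(400,200),interpolation=cv2.INTER_CUBIC)
D=cv2.resize(b[210:260,140:260],(400,200),interpolation=cv2.INTER_CUBIC)
cv2.imwrite('pics/crop1.png',np.vstack([np.hstack([A,B]),np.hstack([C,D])]))
E
```

```text
top blocktop 81 mean [ 0.466  -0.3928  0.1378] rect [array([ 466. , -392.4]), array([23.6, 27.2]), np.float64(22.5)]
top plate 73 mean [ 0.4497 -0.397   0.0834] rect [array([ 456.6, -396. ]), array([37. , 28.7]), np.float64(26.3)]
all yellow px 248 [205.44354839 353.02016129]
basket 130 [ 0.4741 -0.3822  0.0314] [array([ 483.4, -416.4]), array([ 52. , 119.8]), np.float64(20.0)] zpct [0.014 0.028 0.079]
purple 399 [ 0.37  -0.534 -0.005] [ 0.503 -0.128  1.542] grip [ 0.468 -0.493  0.168]
purple 347 [ 0.319 -0.421 -0.006] [ 0.382 -0.128  1.542] grip [ 0.349 -0.377  0.174]
rail [196 235  32   3  77] line [ 5.00000e-02 -9.99000e-01  4.61038e+02  7.20070e+01] ext -45.2 41.9 ends [458.8 117.2] [463.1  30.1] zmed 0.123
rail [152 236  32   3  75] line [ 3.90000e-02 -9.99000e-01  4.56057e+02  1.93219e+02] ext -47.4 39.6 ends [454.2 240.6] [457.6 153.6] zmed 0.1232
scene blocktop 129 mean [ 0.4694 -0.393   0.1396] rect [array([ 469.8, -392.2]), array([27.4, 29.5]), np.float64(22.0)]
scene plate 75 mean [ 0.4647 -0.3991  0.086 ] rect [array([ 461. , -395.4]), array([45.2, 37.7]), np.float64(86.6)]
all yellow px 309 [251.46925566 184.30420712]
basket 506 [ 0.4749 -0.3954  0.0326] [array([ 478.8, -419.1]), array([ 70.1, 119.3]), np.float64(24.4)] zpct [0.013 0.029 0.074]
purple 634 [ 0.25  -0.467 -0.003] [ 1.106 -0.344  1.242] grip [ 0.365 -0.386  0.156]
purple 812 [ 0.394 -0.532 -0.002] [ 1.106 -0.467  1.242] grip [ 0.491 -0.501  0.168]
rail [354 133  28  18 148] line [ 5.80000e-02 -9.98000e-01  4.59428e+02  1.96938e+02] ext -47.0 44.8 ends [456.7 243.8] [462.  152.2] zmed 0.1232
rail [316 153  29  19 154] line [ 6.20000e-02 -9.98000e-01  4.64627e+02  7.23460e+01] ext -47.9 47.0 ends [461.7 120.2] [467.5  25.4] zmed 0.1224
```

View pics/crop1.png

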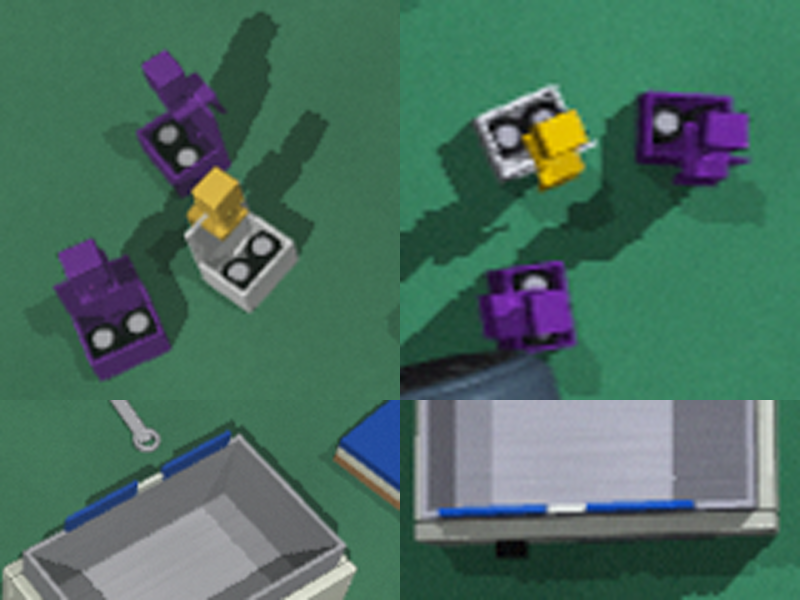

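The crop confirms it: the yellow-gripped carrier on the white basket sits between two purple copies. Its block is at about (0.4675, -0.392), yaw about 22.5°, with the lip towards the robot. The rail runs along y at about 2.6° yaw, x≈0.460 at the notch. The white notch lies between blue ends at y≈0.119 and 0.153, so its centre is about (0.460, 0.136). Now I move over the carrier.

>>> {"api": "drive_tool", "payload": {
  "series": [
    [[0.0279, -0.0076, 0, 0], [0.0279, -0.0076, 0, 0], [0.0279, -0.0076, 0, 0], [0.0279, -0.0076, 0, 0], [0.0279, -0.0076, 0, 0], [0.0279, -0.0076, 0, 0], [0.0279, -0.0076, 0, 0], [0.0279, -0.0076, 0, 0], [0.0279, -0.0076, 0, 0], [0, 0, 0, 3.2]]
  ],
  "claw": 0.07
}}

```text
time_s: 0.93
eef_pos: [0.471, -0.3883, 0.2308]
tcp_rot: [0.98, 0.197, 0.001, -0.001]
force: [-0.2, -0.6, 0.2]
width: 0.0702
```

>>> {"api": "drive_tool", "payload": {
  "series": [
    [[0, 0, 0.02, 0], [0, 0, 0.02, 0], [0, 0, 0.015, 0], [0, 0, 0, 0], [0, 0, 0, 0]]
  ]
}}

```text
time_s: 1.35
eef_pos: [0.4672, -0.3918, 0.1753]
tcp_rot: [0.981, 0.195, -0.001, -0.001]
force: [0.3, -0.4, 0.5]
width: 0.07
```

>>> {"api": "drive_tool", "payload": {
  "series": [
    [[0, 0, 0.015, 0], [0, 0, 0.015, 0], [0, 0, 0.015, 0], [0, 0, 0.014, 0], [0, 0, 0.01, 0], [0, 0, 0, 0], [0, 0, 0, 0]]
  ]
}}

```text
time_s: 1.93
eef_pos: [0.4679, -0.3928, 0.1077]
tcp_rot: [0.981, 0.195, 0.0, 0.0]
force: [0.7, -0.1, -0.2]
width: 0.0698
```

>>> {"api": "drive_tool", "payload": {
  "series": [
    [[0, 0, 0, 0], [0, 0, 0, 0], [0, 0, 0, 0], [0, 0, 0, 0], [0, 0, 0, 0], [0, 0, 0, 0], [0, 0, 0, 0], [0, 0, 0, 0]]
  ],
  "claw": 0.0
}}

```text
time_s: 2.6
eef_pos: [0.4683, -0.3931, 0.1084]
tcp_rot: [0.981, 0.195, 0.001, 0.001]
force: [0.2, 0.6, 5.1]
width: 0.0274
```

>>> {"api": "drive_tool", "payload": {
  "series": [
    [[0, 0, -0.008, 0], [0, 0, -0.015, 0], [0, 0, -0.02, 0], [0, 0, -0.02, 0], [0, 0, -0.02, 0], [0, 0, -0.02, 0], [0, 0, -0.02, 0], [0, 0, -0.02, 0], [0, 0, -0.012, 0], [0, 0, 0, 0]]
  ]
}}

```text
time_s: 3.43
eef_pos: [0.4686, -0.3934, 0.2651]
tcp_rot: [0.981, 0.195, 0.001, 0.002]
force: [0.6, -0.6, -2.5]
width: 0.0271
```

```bash
python3 - <<'E'
from h import *
s=telemetry.sense(); print(s['eef_pos'],s['force'],s['moment'],s['width'],s['joint_pos'].round(2))
im,d=snap('scene','s1'); b,_=snap('top','t1')
A=cv2.resize(im[150:310,95:255],(400,400),interpolation=cv2.INTER_CUBIC)
B=cv2.resize(b[185:305,320:440],(400,400),interpolation=cv2.INTER_CUBIC)
cv2.imwrite('pics/crop2.png',np.hstack([A,B]))
E
```

```text
[ 0.4685585  -0.39337579  0.26511552] [ 0.61883622 -0.56082017 -2.46744723] [ 0.00463369 -0.03728424  0.01940378] 0.027096755563139827 [-0.88  0.47  1.43 -0.    1.23  0.3 ]
```

View pics/crop2.png

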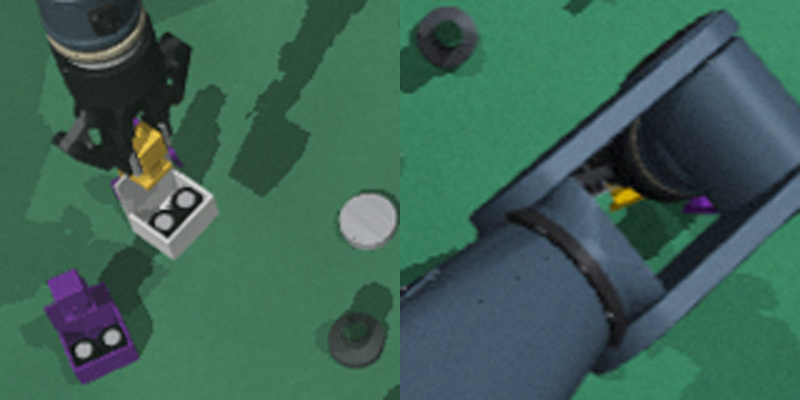

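Lifted cleanly, with the basket hanging upright and about 2.5 N on the wrist. The purple copies are undisturbed. Now I carry it over to the tank, turning as I go.

>>> {"api": "drive_tool", "payload": {
  "series": [
    [[0.005, -0.0115, 0, 0], [0.0107, -0.0242, 0, 0], [0.0107, -0.0242, 0, 0], [0.0107, -0.0242, 0, 0], [0.0107, -0.0242, 0, 0], [0.0107, -0.0242, 0, 0], [0.0107, -0.0242, 0, 0], [0.0107, -0.0242, 0, 0], [0.0107, -0.0242, 0, 0], [0.0107, -0.0242, 0, 0]]
  ]
}}

```text
time_s: 4.37
eef_pos: [0.4719, -0.1391, 0.2608]
tcp_rot: [0.981, 0.195, -0.001, -0.002]
force: [0.8, 0.2, -3.0]
width: 0.0272
```

>>> {"api": "drive_tool", "payload": {
  "series": [
    [[0.0107, -0.0242, 0, 0], [0.0107, -0.0242, 0, 0], [0.0107, -0.0242, 0, 0], [0.0107, -0.0242, 0, 0], [0.0107, -0.0242, 0, 0], [0.0107, -0.0242, 0, 0], [0.0107, -0.0242, 0, 0], [0.0107, -0.0242, 0, 0], [0.0107, -0.0242, 0, 0], [0.005, -0.0115, 0, 0]]
  ]
}}

```text
time_s: 5.2
eef_pos: [0.4769, 0.1121, 0.2608]
tcp_rot: [0.981, 0.196, -0.002, -0.001]
force: [-0.3, -0.6, -3.0]
width: 0.0272
```

>>> {"api": "drive_tool", "payload": {
  "series": [
    [[0, 0, 0, 4], [0, 0, 0, 4], [0, 0, 0, 4], [0, 0, 0, 4], [0, 0, 0, 3.9], [0, 0, 0, 0], [0, 0, 0, 0]]
  ]
}}

```text
time_s: 5.78
eef_pos: [0.4778, 0.1092, 0.2612]
tcp_rot: [1.0, 0.024, -0.002, -0.0]
force: [0.1, -0.3, -2.8]
width: 0.0273
```

```bash
python3 - <<'E'
from h import *
s=telemetry.sense(); print(s['eef_pos'],s['tcp_rot'],s['force'],s['moment'],s['width'],s['joint_pos'].round(2))
im,d=snap('scene','s2'); b,_=snap('top','t2')
A=cv2.resize(im[100:240,290:450],(480,420),interpolation=cv2.INTER_CUBIC)
B=cv2.resize(b[170:270,140:260],(300,250),interpolation=cv2.INTER_CUBIC)
cv2.imwrite('pics/crop3.png',np.hstack([A,cv2.copyMakeBorder(B,0,170,0,0,0)]))
E
```

```text
[0.4778225  0.10916347 0.26120371] [ 9.99715030e-01  2.38191588e-02 -1.57555736e-03 -1.56669264e-04] [ 0.11151006 -0.31207847 -2.76462445] [-0.01048255 -0.03002994  0.05625934] 0.027264113208755537 [-0.    0.31  1.72  0.    1.11  1.52]
```

View pics/crop3.png

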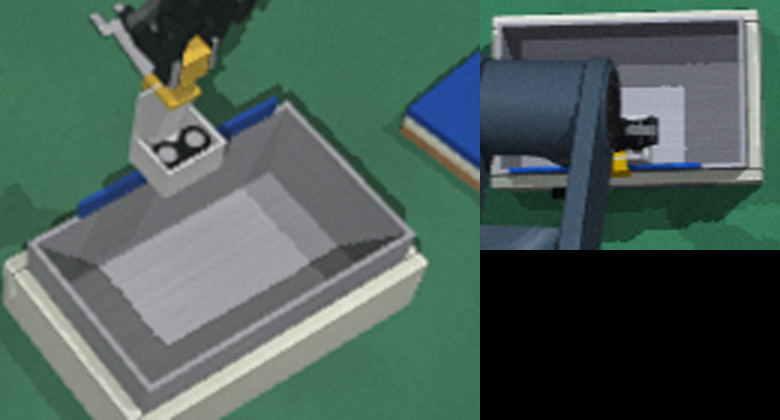

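The carrier hangs over the rail, basket towards the inside, lip outside, yaw right. It is about 27 mm short of the notch along y. Next I compute the offsets of carrier and rail in one camera.

```bash
cat > m.py <<'E'
from h import *
import sys
def meas(tag,zc):
    th=np.radians(2.73)
    for n,p in(('scene','s'),('top','t')):
        f=np.load(f'pics/{p}{tag}.npz'); im,d=f['im'],f['d']; P=cloud(n,d); hsv=cv2.cvtColor(im,cv2.COLOR_BGR2HSV)
        y=(cv2.inRange(hsv,(16,110,70),(34,255,255))>0)&(d>0)
        y=(cv2.connectedComponentsWithStats(y.astype(np.uint8))[1]>0)&y
        z=P[...,2]-zc
        for nm,lo,hi,zz in(('platetop',.081,.089,.085),('block',.112,.134,None)):
            m=y&(z>lo)&(z<hi)&(abs(P[...,1]-.12)<.1)
            if m.sum()<5: print(n,nm,m.sum()); continue
            q=P[m] if zz is None else ray(n,np.argwhere(m)[:,::-1],zc+zz)
            a=q[:,0]*np.cos(th)+q[:,1]*np.sin(th); b=-q[:,0]*np.sin(th)+q[:,1]*np.cos(th)
            print(n,nm,m.sum(),'x pct',np.percentile(a,[2,10,50,90,98]).round(4),'y',np.percentile(b,[2,10,50,90,98]).round(4),'z',np.median(z[m]).round(4))
if __name__=='__main__':
    th=np.radians(2.73); s=telemetry.sense()['eef_pos']
    print('tcp rot frame',(s[0]*np.cos(th)+s[1]*np.sin(th)).round(4),(-s[0]*np.sin(th)+s[1]*np.cos(th)).round(4))
    for nm,e in(('notch',(.460,.136)),): print(nm,np.round([e[0]*np.cos(th)+e[1]*np.sin(th),-e[0]*np.sin(th)+e[1]*np.cos(th)],4))
    meas(sys.argv[1],s[2]-.1083)
E
python3 m.py 2; python3 - <<'E'
from h import *
# rail mask extents again in rotated frame, row/col line fits by depth
th=np.radians(2.73)
for n in('scene','top'):
    f=np.load(f'pics/{n}0.npz'); im,d=f['im'],f['d']; P=cloud(n,d); hsv=cv2.cvtColor(im,cv2.COLOR_BGR2HSV)
    b=(cv2.inRange(hsv,(105,120,40),(125,255,255))>0)&(P[...,2]>.1)&(P[...,2]<.15)&(P[...,1]>0)
    q=ray(n,np.argwhere(b)[:,::-1],.125); a=q[:,0]*np.cos(th)+q[:,1]*np.sin(th); y=-q[:,0]*np.sin(th)+q[:,1]*np.cos(th)
    for lo,hi in((0,.09),(.14,.23)): print(n,np.percentile(a[(y>lo)&(y<hi)],[2,10,50,90,98]).round(4))
    g=np.histogram(y,bins=np.arange(.08,.15,.002)); print(g[0])
E
```

```text
tcp rot frame 0.4831 0.0861
notch [0.466  0.1139]
scene platetop 58 x pct [0.4531 0.4566 0.4812 0.4889 0.4902] y [0.0709 0.072  0.0776 0.0963 0.1012] z 0.0857
scene block 57 x pct [0.4773 0.4901 0.4922 0.4939 0.4948] y [0.0588 0.0723 0.0827 0.098  0.0999] z 0.1233
top platetop 25 x pct [0.4536 0.4549 0.4604 0.4705 0.4706] y [0.0706 0.0707 0.0783 0.0811 0.0837] z 0.0842
top block 1
scene [0.4609 0.4622 0.4676 0.473  0.4742]
scene [0.4613 0.4624 0.4682 0.4742 0.4756]
[4 4 3 4 3 2 3 2 2 0 0 0 0 0 0 0 0 0 0 0 0 0 0 0 0 2 2 3 4 4 3 4 4 3]
top [0.4607 0.4612 0.4639 0.4666 0.4672]
top [0.4617 0.4622 0.4648 0.4674 0.4679]
[2 2 0 2 2 0 2 2 0 0 0 0 0 0 0 0 0 0 0 0 0 0 0 0 0 2 0 3 3 0 3 3 3 0]
```

In the tank-aligned frame the rail mid is u≈.4635 and the notch v≈.1137. The carrier seat is at about u≈.4595, v≈.0855. So I move +5 mm in tool x (1 mm bias to the lip side) and -28 mm in tool y, then lower until the basket is just inside.

>>> {"api": "drive_tool", "payload": {
  "series": [
    [[0.001, -0.007, 0, 0], [0.002, -0.011, 0, 0], [0.002, -0.01, 0, 0], [0, 0, 0, 0], [0, 0, 0, 0]]
  ]
}}

```text
time_s: 6.3
eef_pos: [0.4831, 0.1379, 0.2623]
tcp_rot: [1.0, 0.024, 0.0, 0.0]
force: [0.8, 0.4, -2.6]
width: 0.0274
```

>>> {"api": "drive_tool", "payload": {
  "series": [
    [[0, 0, 0.005, 0], [0, 0, 0.007, 0], [0, 0, 0.006, 0], [0, 0, 0.005, 0], [0, 0, 0.004, 0], [0, 0, 0.004, 0], [0, 0, 0.004, 0], [0, 0, 0.004, 0], [0, 0, 0, 0], [0, 0, 0, 0]]
  ]
}}

```text
time_s: 7.13
eef_pos: [0.4829, 0.1369, 0.2231]
tcp_rot: [1.0, 0.023, -0.0, 0.0]
force: [-0.1, -0.0, -2.2]
width: 0.0273
```

```bash
python3 - <<'E'
from h import *
snap('scene','s3'); snap('top','t3')
E
python3 m.py 3; python3 -c "
from h import *
im=cv2.imread('pics/s3.png');b=cv2.imread('pics/t3.png')
A=cv2.resize(im[110:190,320:420],(500,400),interpolation=cv2.INTER_CUBIC)
B=cv2.resize(b[200:260,150:210],(300,300),interpolation=cv2.INTER_CUBIC)
cv2.imwrite('pics/crop4.png',np.hstack([A,cv2.copyMakeBorder(B,0,100,0,0,0)]))"
```

```text
tcp rot frame 0.4892 0.1138
notch [0.466  0.1139]
scene platetop 49 x pct [0.4584 0.462  0.4833 0.4947 0.496 ] y [0.0984 0.0997 0.1052 0.1164 0.1281] z 0.0859
scene block 52 x pct [0.4882 0.4964 0.4985 0.5005 0.501 ] y [0.0869 0.0998 0.1129 0.1249 0.1281] z 0.1226
top platetop 44 x pct [0.4587 0.461  0.4689 0.4762 0.4771] y [0.0982 0.0983 0.1063 0.1142 0.1143] z 0.0837
top block 1
```

View pics/crop4.png

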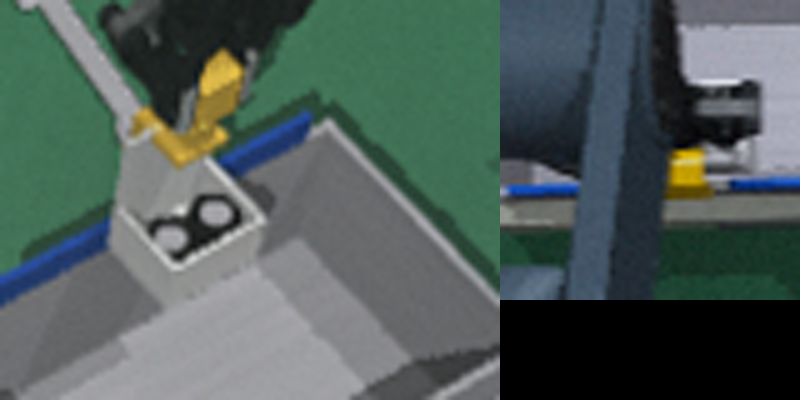

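The basket is inside the tank without contact, and the plate centre (v≈.1133) lines up with the notch. I keep lowering to just above where the lip engages.

>>> {"api": "drive_tool", "payload": {
  "series": [
    [[0, 0, 0.004, 0], [0, 0, 0.004, 0], [0, 0, 0.004, 0], [0, 0, 0.004, 0], [0, 0, 0.004, 0], [0, 0, 0.004, 0], [0, 0, 0.004, 0], [0, 0, 0.004, 0], [-0.0005, 0, 0.004, 0], [0, 0, 0, 0]]
  ]
}}

```text
time_s: 8.07
eef_pos: [0.4818, 0.1368, 0.1864]
tcp_rot: [1.0, 0.023, -0.001, 0.0]
force: [-0.4, 0.7, -3.0]
width: 0.0271
```

>>> {"api": "drive_tool", "payload": {
  "series": [
    [[0, 0, 0.002, 0], [0, 0, 0.002, 0], [0, 0, 0.002, 0], [0, 0, 0.002, 0], [0, 0, 0, 0]]
  ]
}}

```text
time_s: 8.48
eef_pos: [0.4823, 0.1369, 0.179]
tcp_rot: [1.0, 0.023, -0.0, 0.0]
force: [-1.1, 0.2, -2.4]
width: 0.0271
```

>>> {"api": "drive_tool", "payload": {
  "series": [
    [[0, 0, 0.002, 0], [0, 0, 0.002, 0], [0, 0, 0.002, 0], [0, 0, 0.002, 0], [0, 0, 0, 0]]
  ]
}}

```text
time_s: 8.9
eef_pos: [0.4822, 0.1369, 0.1709]
tcp_rot: [1.0, 0.023, -0.0, 0.0]
force: [0.1, -0.1, -2.2]
width: 0.0268
```

>>> {"api": "drive_tool", "payload": {
  "series": [
    [[0, 0, 0.002, 0], [0, 0, 0.002, 0], [0, 0, 0.002, 0], [0, 0, 0.002, 0], [0, 0, 0.002, 0], [0, 0, 0.002, 0], [0, 0, 0, 0], [0, 0, 0, 0]]
  ]
}}

```text
time_s: 9.57
eef_pos: [0.4824, 0.1369, 0.1592]
tcp_rot: [1.0, 0.023, -0.0, 0.0]
force: [0.7, -0.5, -1.9]
width: 0.0271
```

>>> {"api": "drive_tool", "payload": {
  "series": [
    [[0, 0, 0.001, 0], [0, 0, 0.001, 0], [0, 0, 0.001, 0], [0, 0, 0.001, 0], [0, 0, 0, 0]]
  ]
}}

```text
time_s: 9.98
eef_pos: [0.4824, 0.1369, 0.1551]
tcp_rot: [1.0, 0.023, -0.0, 0.0]
force: [0.3, 0.5, -2.5]
width: 0.027
```

>>> {"api": "drive_tool", "payload": {
  "series": [
    [[0, 0, 0.001, 0], [0, 0, 0.001, 0], [0, 0, 0, 0], [0, 0, 0, 0]]
  ]
}}

```text
time_s: 10.32
eef_pos: [0.4825, 0.1369, 0.1532]
tcp_rot: [1.0, 0.023, -0.0, -0.0]
force: [-0.1, 0.2, -2.8]
width: 0.0271
```

>>> {"api": "drive_tool", "payload": {
  "series": [
    [[0, 0, 0.001, 0], [0, 0, 0.001, 0], [0, 0, 0, 0]]
  ]
}}

```text
time_s: 10.57
eef_pos: [0.4824, 0.1369, 0.1511]
tcp_rot: [1.0, 0.023, -0.0, 0.0]
force: [0.4, -0.3, -2.6]
width: 0.0272
```

>>> {"api": "drive_tool", "payload": {
  "series": [
    [[0, 0, 0.001, 0], [0, 0, 0, 0]]
  ]
}}

```text
time_s: 10.73
eef_pos: [0.4824, 0.1369, 0.1502]
tcp_rot: [1.0, 0.023, -0.0, 0.0]
force: [-0.5, 0.1, -3.6]
width: 0.0274
```

In the notch and still free: 4 mm below rail-top level with no contact force. I continue down to the notch floor, expected near TCP z 0.144.

>>> {"api": "drive_tool", "payload": {
  "series": [
    [[0, 0, 0.001, 0], [0, 0, 0.001, 0], [0, 0, 0.001, 0], [0, 0, 0, 0]]
  ]
}}

```text
time_s: 11.07
eef_pos: [0.4824, 0.1369, 0.1471]
tcp_rot: [1.0, 0.023, -0.0, 0.0]
force: [0.0, 0.3, -3.0]
width: 0.0275
```

>>> {"api": "drive_tool", "payload": {
  "series": [
    [[0, 0, 0.001, 0], [0, 0, 0.001, 0], [0, 0, 0, 0]]
  ]
}}

```text
time_s: 11.32
eef_pos: [0.4824, 0.1369, 0.1451]
tcp_rot: [1.0, 0.023, -0.0, 0.0]
force: [0.5, -0.7, -3.4]
width: 0.0272
```

>>> {"api": "drive_tool", "payload": {
  "series": [
    [[0, 0, 0.0005, 0], [0, 0, 0.0005, 0], [0, 0, 0, 0]]
  ]
}}

```text
time_s: 11.57
eef_pos: [0.4826, 0.1369, 0.1444]
tcp_rot: [1.0, 0.023, 0.0, -0.0]
force: [0.1, 0.4, -2.4]
width: 0.0273
```

>>> {"api": "drive_tool", "payload": {
  "series": [
    [[0, 0, 0.0005, 0], [0, 0, 0, 0]]
  ]
}}

```text
time_s: 11.73
eef_pos: [0.4827, 0.1369, 0.1443]
tcp_rot: [1.0, 0.023, 0.0, 0.0]
force: [-1.2, 0.3, 2.8]
width: 0.027
```

>>> {"api": "drive_tool", "payload": {
  "series": [
    [[0, 0, 0.0005, 0], [0, 0, 0, 0]]
  ]
}}

```text
time_s: 11.9
eef_pos: [0.4828, 0.1369, 0.1443]
tcp_rot: [1.0, 0.023, 0.0, 0.0]
force: [-1.8, 0.1, 7.2]
width: 0.0274
```

```bash
python3 - <<'E'
from h import *
snap('scene','s4'); snap('top','t4'); s=telemetry.sense(); print(s['eef_pos'],s['force'])
im=cv2.imread('pics/s4.png');b=cv2.imread('pics/t4.png')
A=cv2.resize(im[110:190,320:420],(500,400),interpolation=cv2.INTER_CUBIC)
B=cv2.resize(b[200:260,150:210],(300,300),interpolation=cv2.INTER_CUBIC)
cv2.imwrite('pics/crop5.png',np.hstack([A,cv2.copyMakeBorder(B,0,100,0,0,0)])) 
E
python3 m.py 4
```

```text
[0.48275192 0.13691642 0.14425468] [-2.2953772  -0.30394917  6.88503677]
tcp rot frame 0.4887 0.1138
notch [0.466  0.1139]
scene platetop 42 x pct [0.4577 0.4648 0.4848 0.494  0.4949] y [0.0991 0.1005 0.1054 0.1252 0.1293] z 0.0861
scene block 45 x pct [0.4805 0.4934 0.4981 0.4998 0.5008] y [0.0872 0.0898 0.1102 0.1225 0.1261] z 0.1231
top platetop 21 x pct [0.4605 0.4607 0.4663 0.4749 0.4765] y [0.0986 0.0987 0.1043 0.11   0.1117] z 0.0837
top block 0
```

View pics/crop5.png

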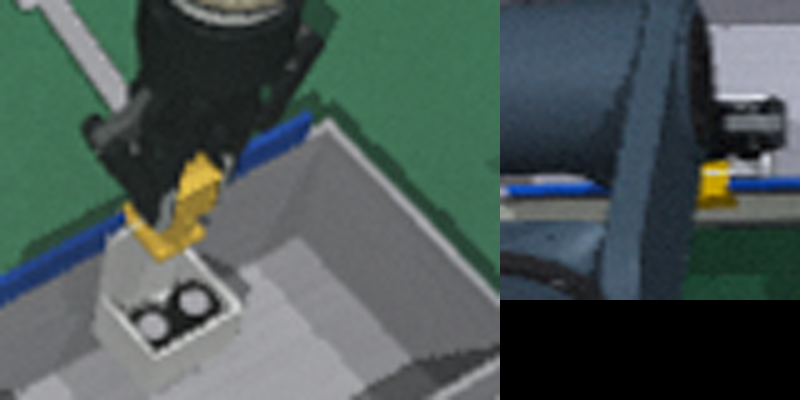

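Contact with the notch floor came at TCP z 0.1443, which is carrier origin 36 mm, i.e. home. The picture shows the plate sunk between the blue rail ends. I relieve the press and release.

>>> {"api": "drive_tool", "payload": {
  "series": [
    [[0, 0, -0.0005, 0], [0, 0, -0.0002, 0], [0, 0, 0, 0]]
  ]
}}

```text
time_s: 12.25
eef_pos: [0.4827, 0.1369, 0.1443]
tcp_rot: [1.0, 0.023, 0.0, -0.0]
force: [-1.0, 0.3, 4.5]
width: 0.0268
```

>>> {"api": "drive_tool", "payload": {
  "series": [
    [[0, 0, 0, 0], [0, 0, 0, 0], [0, 0, 0, 0], [0, 0, 0, 0], [0, 0, 0, 0]]
  ],
  "claw": 0.05
}}

```text
time_s: 12.67
eef_pos: [0.4826, 0.1369, 0.1439]
tcp_rot: [1.0, 0.023, -0.0, -0.0]
force: [0.2, 0.2, 0.2]
width: 0.0504
```

>>> {"api": "drive_tool", "payload": {
  "series": [
    [[0, 0, -0.003, 0], [0, 0, -0.006, 0], [0, 0, -0.01, 0], [0, 0, -0.015, 0], [0, 0, -0.015, 0], [0, 0, -0.015, 0], [0, 0, -0.015, 0], [0, 0, -0.015, 0], [0, 0, -0.015, 0], [0, 0, 0, 0]]
  ]
}}

```text
time_s: 13.5
eef_pos: [0.4845, 0.1371, 0.2563]
tcp_rot: [1.0, 0.023, 0.004, -0.0]
force: [0.6, -0.2, 0.9]
width: 0.0503
```

>>> {"api": "drive_tool", "payload": {
  "series": [
    [[0, 0.02, -0.01, 0], [0, 0.03, -0.01, 0], [0, 0.03, 0, 0], [0, 0.03, 0, 0], [0, 0.03, 0, 0], [0, 0.03, 0, 0], [0, 0.03, 0, 0], [0, 0.02, 0, 0], [0, 0, 0, 0], [0, 0, 0, 0]]
  ]
}}

```text
time_s: 14.33
eef_pos: [0.4922, -0.0835, 0.2724]
tcp_rot: [1.0, 0.022, -0.001, -0.001]
force: [-0.0, 1.0, -0.6]
width: 0.0499
```

```bash
python3 - <<'E'
from h import *
import m
snap('scene','s5'); snap('top','t5'); s=telemetry.sense(); print(s['time_s'],s['eef_pos'],s['force'])
m.meas('5',.036)
im=cv2.imread('pics/s5.png');b=cv2.imread('pics/t5.png')
A=cv2.resize(im[110:190,320:420],(500,400),interpolation=cv2.INTER_CUBIC)
B=cv2.resize(b[200:260,150:210],(300,300),interpolation=cv2.INTER_CUBIC)
cv2.imwrite('pics/crop6.png',np.hstack([A,cv2.copyMakeBorder(B,0,100,0,0,0)]))
# bystanders moved?
a0=cv2.imread('pics/scene0.png'); df=cv2.absdiff(a0,im).max(2)
for nm,X in dict(block=(.47,-.17),).items(): pass
for nm,(u,v) in dict(test_block=(242,238),anvil=(238,285),oil=(248,332),case=(310,307),vee=(202,336),driver=(262,185),spanner=(338,120),p1=(155,220),p2=(130,280)).items():
    print(nm,(df[v-14:v+14,u-14:u+14]>60).sum())
E
```

```text
14.4333 [ 0.49196594 -0.08191879  0.27252141] [ 1.10650761 -0.17291544  0.01503656]
scene platetop 56 x pct [0.4595 0.4622 0.4789 0.4948 0.4963] y [0.0979 0.1002 0.1074 0.122  0.1274] z 0.0863
scene block 72 x pct [0.4772 0.4828 0.499  0.5019 0.503 ] y [0.0975 0.0984 0.1013 0.1209 0.1245] z 0.1248
top platetop 73 x pct [0.4606 0.4611 0.4696 0.4783 0.4904] y [0.0984 0.0986 0.11   0.124  0.1268] z 0.0841
top block 43 x pct [0.4777 0.478  0.4854 0.4983 0.5019] y [0.0981 0.0983 0.1067 0.1226 0.1258] z 0.1304
test_block 0
anvil 0
oil 0
case 0
vee 0
driver 0
spanner 50
p1 0
p2 0
```

View pics/crop6.png

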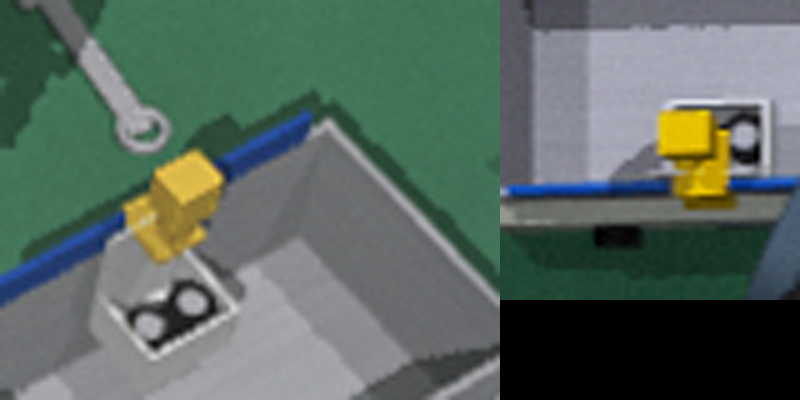

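The carrier hangs free in the notch, upright, with its plate top at about 0.121 m (home). The basket is inside and the lip outside. The only bystander difference is at the spanner, where the arm's shadow now falls across it. I hand in.

```bash
python3 -c "
from bench import r
print(r.close_job())"
```

```text
the job is handed in; nothing more can be done
None
```

The yellow-gripped carrier is hanging in the rail's notch on the tank's front wall, released, with the basket inside and the lip outside. I handed the job in at about 14.4 s of the 51 s allowed; no verdict was reported.

- **How it went:** I gripped the block across y, lifted the carrier to about 0.157 m and turned it in line with the wall. It dropped straight into the notch, which I had found by eye, so no sliding along the rail was needed.
- **Contact:** It first touched at TCP z 0.1443, which puts the carrier origin at 36 mm, the stated home height. The wrist reading peaked at about 7 N, roughly 10 N of press on the tank.
- **Last checks:** After release the plate top read about 0.120–0.122 m, where 0.121 is home. The plate spans y about 0.098–0.127 in the wall-aligned frame, between the rail ends at 0.097 and 0.131. The carrier looks upright and the gripper is well clear.
- **Bystanders:** Before and after pictures match for the five other bystanders I patch-checked and both purple copies. The spanner patch differed, which I put down to the arm's shadow across its handle because the arm never came near it. I did not measure its position separately.

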